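# Weigh out a charge of grinding balls on the spring scale

## Robot

A 7-joint arm with a two-finger parallel gripper is mounted at the origin on the work surface; the furniture and walls round the work are solid. World frame = base frame: x ahead of the robot, y to its left, z up, the work surface at z = 0. Lengths are in m, angles in rad, forces in N, time in s.
With the tool pointing down it reaches from about 0.4 to 0.875 m from the base axis. Payload 4.4 kg.
Tool frame: the origin (TCP) lies on the centre line of the jaws, within the pads' length; the fingertips stand 19 mm ahead of it and the grasp point (between the pads) is the TCP; z points along the fingers, x is the direction in which the jaws open and shut, and the axes are right-handed (so a half turn about z gives the same grasp; the last joint's range is limited). The gripper opens to 85 mm and grips with 20 to 120 N. Pads are 22 mm wide; open, the fingers measure 114 mm over their backs; the gripper's body (76 mm by 85 mm) begins 54 mm behind the grasp point. The pads swing forward as they close: fully open they stand 13 mm farther back than shut.
Start: joints at [-1.313, 0.628, 0.038, 1.517, -0.027, 0.996, -0.02], TCP at [0.207, 0.616, 0.25] pointing down, gripper open.
Joint ranges: [-3.06, 3.06], [-0.37, 2.12], [-1.25, 1.32], [0.18, 2.47], [-1.1, 4.24], [0.23, 1.98], [-2.94, 2.94]. Speed limits (rad/s): [2.57, 2.57, 3.14, 3.14, 3.14, 3.14, 3.14].

## Interface

Orientations are given as a 3x3 rotation matrix whose columns are the frame's x, y, z axes.
In Python, from plant import robot gives the robot as it stands. The module is installed in compiled form; this text tells all that it offers. Calls block until the motion is done:
- robot.movep(position, orientation): joint-space move of the TCP to a pose.
- robot.servo_line(position, rot=None, speed=0.15): straight line of the TCP; rot=None keeps the orientation; speed is the mean speed in m/s.
- robot.goto_joints(angles): joint-space move.
- robot.gripper_to(opening, grasp_force=None): finger opening in m; grasp_force is the grip in N (None keeps the last); returns when the fingers have stopped.
- robot.dwell(seconds).
- robot.ik(position, orientation): joint angles nearest the present ones, or None.
- robot.grab_frame(name): name is "scene" or "top" or "wrist"; returns (picture, depth): 420x560x3 uint8, blue, green, red; 420x560 float32, m along the optical axis (not along the pixel's ray), 0 where there is no reading.
- robot.calibration(name): a dict with "K" (3x3 intrinsics, pixels), "rvec" (rotation vector, rad) and "tvec" (3), from world to camera coordinates, as OpenCV has them; the wrist camera has in their place "hand_eye" (4x4, takes a point from camera to tool coordinates, whose origin is the TCP and whose axes are the tool frame's). Camera axes: x right, y down, z forward; pixel columns grow to the right and rows downward; lengths in m; the calibration is good to about 2 mm. A picture is of the moment at which its call begins: read the wrist's pose just before it. calibration takes no time and is no camera call.
A pose or a line that the arm cannot do raises robot.IKError and nothing moves.
- robot.hand_in(): hands the job in, once; it reports no verdict.
Readings, each from a call of its own:
- robot.current_time(): time.
- robot.current_joint_positions(): joint angles.
- robot.current_qd(): joint speeds.
- robot.current_joint_torque(): joint torques, N m.
- robot.current_tcp_pos(): TCP position.
- robot.current_eef_rot(): TCP orientation.
- robot.current_wrist_force(): force on the tool from outside, world axes, zero at the start.
- robot.current_moment(): the same for the moment, N m.
- robot.current_grip_width(): finger opening in m.
Only numpy, scipy, OpenCV 4.12 (cv2) and the standard library are available. Lean on these libraries where they do the work, as an engineer would, in place of code of your own. Each camera call takes 0.05 s, during which the arm holds its last target.

## Task

Weigh out a charge of grinding balls for the jar mill: take the scoop by its wooden handle and tip balls from its lip into the hanging pan of the green scale, little by little, until the pan has sunk onto its stop, and then pour no more, so that the last balls (two at the very least) stay in the scoop. Stand the scoop level on its cork mat again with the balls left in it. Lose no ball, and let nothing but the balls touch the scale.

Things in the scene. Friction and masses are not known exactly. Their poses are not given: they have to be found in the camera images.
- scoop: Loose aluminium scoop, 0.24 kg empty: a V-floored gutter, curved like a rocker, 197 mm long, 35 mm wide, closed at the back (x = -80 mm), open at the front lip, with a wooden bridge handle. Six balls lie in it in single file. Origin: under the gutter's lowest point, at the underside of its two cross feet (72 mm wide, at x = +-42 mm); x points to the lip, z up. Level, it keeps all balls.
- scoop_handle (a point): Centre of the scoop's handle, a wooden bar 24 mm thick along scoop x, 60 mm long across (scoop y), 28 mm high: grip its two flat long sides, fingers closing along scoop x. At (12, 0, 88) mm in the scoop's frame, which it shares; the bar's underside is 74 mm above the feet, well over the balls.
- scoop_lip (a point): Middle of the pouring edge, (117, 0, 61) mm in the scoop's frame, which it shares; the feet hang 61 mm below it when level. As the scoop is tipped lip-down, balls leave one by one: the first at 24 to 33 degrees, the next after every 2 to 6 degrees; three are out at 33 to 39 degrees, five not before 40. Tipping back stops it at once.
- mat: Cork mat, 220 (x) x 130 (y) x 6 mm, fixed on the table, where the scoop stands with its x roughly along the mat's x. Origin at the centre of its underside, z up.
- scale: Spring scale, fixed: green base 130 (x) x 230 (y) x 14 mm; a steel pan hangs between two uprights from two spring tubes, a rubber-topped stop below it. Origin at the centre of its underside. Uprights 12 mm thick at y = +-100 mm, up to z = 198 mm; spring tubes 22 mm thick at y = +-80 mm, z = 122 to 190 mm; 138 mm free between them. The pan is open from above and from its x and -x sides.
- pan (a joint): How far the pan has sunk, m: 0 empty, 0.022 when it rests on its hard stop. Each ball lowers it by 6 to 11 mm, so three balls, or four if they are light, bring it down; only the pan can tell, as the balls are worn and differ in weight (55 to 86 g).
- pan_rim (a point): Centre of the pan's mouth, level with its rim: 92 mm above the table when empty, 70 mm on the stop. The mouth is 128 mm across outside, 123 mm inside. With the scoop's lip 45 mm above the rim's empty height and near the centre, the scoop clears the pan at every tilt and no ball misses.
- pan_floor (a point): Centre of the pan's inner floor, 43 mm below the rim; z up.
- ball_1_center (a point): Centre of grinding ball 1 of 6, white ceramic, 28 mm in diameter, counted from the scoop's lip (1 is nearest the lip and leaves first)
- ball_2_center (a point): Centre of grinding ball 2 of 6, white ceramic, 28 mm in diameter, counted from the scoop's lip (1 is nearest the lip and leaves first; 6 is at the closed end and leaves last)
- ball_3_center (a point): Centre of grinding ball 3 of 6, white ceramic, 28 mm in diameter, counted from the scoop's lip (1 is nearest the lip and leaves first; 6 is at the closed end and leaves last)
- ball_4_center (a point): Centre of grinding ball 4 of 6, white ceramic, 28 mm in diameter, counted from the scoop's lip (1 is nearest the lip and leaves first; 6 is at the closed end and leaves last)
- ball_5_center (a point): Centre of grinding ball 5 of 6, white ceramic, 28 mm in diameter, counted from the scoop's lip (1 is nearest the lip and leaves first; 6 is at the closed end and leaves last)
- ball_6_center (a point): Centre of grinding ball 6 of 6, white ceramic, 28 mm in diameter, counted from the scoop's lip (1 is nearest the lip and leaves first; 6 is at the closed end and leaves last)

How it is judged:
On the way, in this order (a step that is already met when the one before it is completed fails the run):
1. the scoop is tipped (more than 14 degrees) with its lip over the pan, the pan not yet on its stop (angle between scoop's own z axis and vertical above 0.25 rad and horizontal distance between scoop_lip and pan_rim below 0.062 m and z of scoop_lip in the frame of pan_rim above 0 m and value of joint pan below 0.0205 m), for 0.1 s.
2. the pan has sunk onto its hard stop and stays there (value of joint pan above 0.0205 m), for 0.4 s.
At the end, for the whole second after the job is handed in: Pan on its stop (sunk over 20.5 of 22 mm); every ball in pan or scoop, balls 5 and 6 in the scoop; scoop released, at rest and level (under 4.5 degrees) on its feet on the mat, origin within 63 mm lengthwise and 30 mm crosswise of the mat's centre, height within 5 mm (value of joint pan above 0.0205 m and ((horizontal distance between ball_1_center and pan_floor below 0.06 m and z of ball_1_center in the frame of pan_floor between 0.005 and 0.06 m) or (x of ball_1_center in the frame of scoop between -0.1 and 0.12 m and y of ball_1_center in the frame of scoop between -0.02 and 0.02 m and z of ball_1_center in the frame of scoop between 0.01 and 0.08 m)) and ((horizontal distance between ball_2_center and pan_floor below 0.06 m and z of ball_2_center in the frame of pan_floor between 0.005 and 0.06 m) or (x of ball_2_center in the frame of scoop between -0.1 and 0.12 m and y of ball_2_center in the frame of scoop between -0.02 and 0.02 m and z of ball_2_center in the frame of scoop between 0.01 and 0.08 m)) and ((horizontal distance between ball_3_center and pan_floor below 0.06 m and z of ball_3_center in the frame of pan_floor between 0.005 and 0.06 m) or (x of ball_3_center in the frame of scoop between -0.1 and 0.12 m and y of ball_3_center in the frame of scoop between -0.02 and 0.02 m and z of ball_3_center in the frame of scoop between 0.01 and 0.08 m)) and ((horizontal distance between ball_4_center and pan_floor below 0.06 m and z of ball_4_center in the frame of pan_floor between 0.005 and 0.06 m) or (x of ball_4_center in the frame of scoop between -0.1 and 0.12 m and y of ball_4_center in the frame of scoop between -0.02 and 0.02 m and z of ball_4_center in the frame of scoop between 0.01 and 0.08 m)) and x of ball_5_center in the frame of scoop between -0.1 and 0.12 m and y of ball_5_center in the frame of scoop between -0.02 and 0.02 m and z of ball_5_center in the frame of scoop between 0.01 and 0.08 m and x of ball_6_center in the frame of scoop between -0.1 and 0.12 m and y of ball_6_center in the frame of scoop between -0.02 and 0.02 m and z of ball_6_center in the frame of scoop between 0.01 and 0.08 m and x of scoop in the frame of mat between -0.063 and 0.063 m and y of scoop in the frame of mat between -0.03 and 0.03 m and z of scoop in the frame of mat between 0.001 and 0.011 m and angle between scoop's own z axis and vertical below 0.08 rad and linear speed of scoop below 0.02 m/s); the robot touches nothing.
It fails at once if the scoop pushes against the scale (more than 3 N) (contact force between scoop and scale above 3 N).
It fails at once if the gripper or arm pushes against the scale (more than 3 N) (contact force between any of the fingers, the arm and scale above 3 N).
It also fails if it takes over 64 s, if anything falls off the work surface, if the arm or the gripper's body presses on something with over 40 N, if the wrist force passes 120 N, or if a joint passes its speed limit or range.

## Working session

There is one attempt and no reset: what is moved stays moved. The work goes in short steps, each a Python script; the robot and the scene stay as the last script left them, time stands still between calls to the robot, and variables do not carry over. Pictures are saved under pics/ and viewed, and the job is handed in when it is done.

```bash
mkdir -p pics
cat > h.py <<'E'
from plant import robot
import numpy as np, cv2
def cam(n):
    c=robot.calibration(n); 
    if n=='wrist':
        p=np.array(robot.current_tcp_pos());R=np.array(robot.current_eef_rot());H=np.array(c['hand_eye'])
        T=np.eye(4);T[:3,:3]=R;T[:3,3]=p;T=T@H;Rw=T[:3,:3];t=T[:3,3]
    else:
        R=cv2.Rodrigues(np.array(c['rvec'],float))[0];Rw=R.T;t=-R.T@np.array(c['tvec'],float).ravel()
    return np.array(c['K']),Rw,t
def shot(n,fn):
    C=cam(n);im,d=robot.grab_frame(n);cv2.imwrite('pics/'+fn+'.png',im);np.savez('pics/'+fn+'.npz',im=im,d=d,K=C[0],R=C[1],t=C[2]);return im,d,C
def cloud(d,C):
    K,R,t=C;v,u=np.mgrid[:d.shape[0],:d.shape[1]]
    P=np.stack([(u-K[0,2])/K[0,0]*d,(v-K[1,2])/K[1,1]*d,d],-1)
    P=P@R.T+t;P[d==0]=np.nan;return P
E
python3 - <<'E'
from h import *
for n in ['scene','top']:
    im,d,C=shot(n,n+'0');print(n,C[2],C[1][:,2])
print(robot.current_time(),robot.current_eef_rot())
E
```

```text
scene [-0.05154186  0.04709486  0.74233541] [ 0.59872799 -0.29403636 -0.74502846]
top [ 0.4248216  -0.19444397  0.95285182] [ 0.05645166 -0.00680644 -0.99838213]
0.1 [[ 3.18146759e-01  9.48041326e-01 -5.32936916e-04]
 [ 9.48039829e-01 -3.18147204e-01 -1.68511550e-03]
 [-1.76711152e-03  3.08686113e-05 -9.99998438e-01]]
```

View pics/scene0.png

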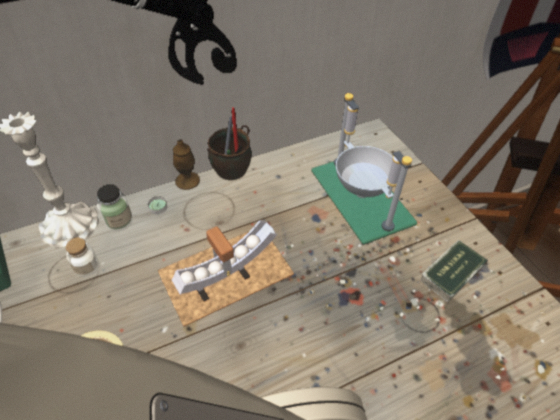

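View pics/top0.png

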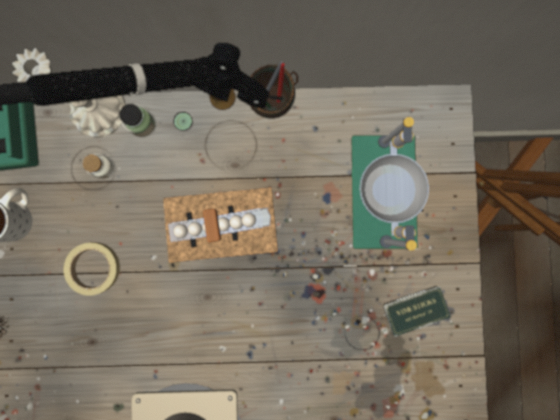

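Run:
```python
from h import *
for n,pts in [('top',[(220,225),(169,262),(163,199),(270,190),(278,252),(352,137),(352,249),(415,250),(415,137),(395,188),(408,122),(410,245),(262,97),(211,225),(268,215),(172,232)]),('scene',[(220,242),(272,235),(365,170),(180,285)])]:
    z=np.load(f'pics/{n}0.npz');P=cloud(z['d'],(z['K'],z['R'],z['t']))
    for p in pts: print(n,p,P[p[1],p[0]].round(4))
    im=z['im']
    if n=='top':
        cv2.imwrite('pics/c1.png',cv2.resize(im[170:280,150:290],None,fx=5,fy=5,interpolation=cv2.INTER_CUBIC))
        cv2.imwrite('pics/c2.png',cv2.resize(im[110:260,335:445],None,fx=4,fy=4,interpolation=cv2.INTER_CUBIC))
```

```text
top (220, 225) [ 0.4288 -0.0814  0.0448]
top (169, 262) [0.3576 0.0274 0.0029]
top (163, 199) [0.4846 0.0384 0.0011]
top (270, 190) [ 0.4968 -0.1788  0.0075]
top (278, 252) [ 3.716e-01 -1.917e-01 -1.000e-04]
top (352, 137) [ 0.5997 -0.3473  0.0118]
top (352, 249) [ 0.3736 -0.3414 -0.001 ]
top (415, 250) [ 0.3682 -0.469  -0.0014]
top (415, 137) [ 0.5958 -0.4737  0.0155]
top (395, 188) [ 0.4913 -0.4208  0.0492]
top (408, 122) [ 0.5874 -0.4089  0.1981]
top (410, 245) [ 0.3882 -0.4044  0.1964]
top (262, 97) [ 0.592  -0.1771  0.3507]
top (211, 225) [ 0.4289 -0.0738  0.1129]
top (268, 215) [ 0.4452 -0.1748  0.0658]
top (172, 232) [0.4178 0.0095 0.0519]
scene (220, 242) [ 0.4218 -0.0728  0.1092]
scene (272, 235) [ 0.4246 -0.1706  0.0726]
scene (365, 170) [ 0.5151 -0.4291  0.0522]
scene (180, 285) [0.4079 0.0104 0.0504]
```

View pics/c1.png

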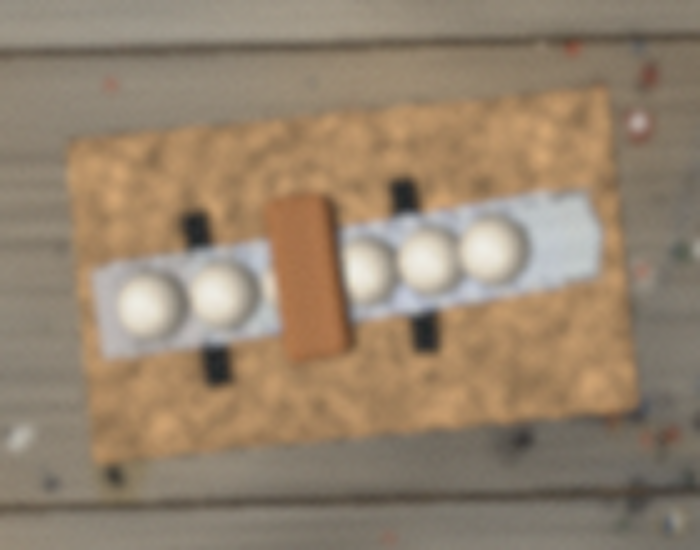

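View pics/c2.png

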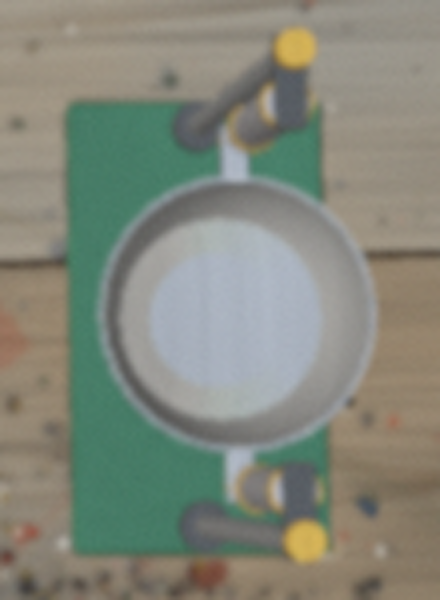

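Run:
```python
from h import *
def rect(Q):
    Q=Q[:,:2]; r=cv2.minAreaRect((Q*1000).astype(np.float32)); return r, len(Q), (Q.min(0)+Q.max(0))/2*1000
for n in ['top','scene']:
    z=np.load(f'pics/{n}0.npz');d=z['d'];P=cloud(d,(z['K'],z['R'],z['t']));im=z['im'].astype(int)
    ok=~np.isnan(P[...,2])
    def sel(x0,x1,y0,y1,z0,z1): return P[ok&(P[...,0]>x0)&(P[...,0]<x1)&(P[...,1]>y0)&(P[...,1]<y1)&(P[...,2]>z0)&(P[...,2]<z1)]
    h=sel(.37,.48,-.13,-.02,.098,.13); print(n,'handle',rect(h),np.median(h,0))
    m=ok&(P[...,2]<.03)&(P[...,0]>.3)&(P[...,0]<.65)
    green=m&(im[...,1]-im[...,2]>35)&(P[...,1]<-.25); print('green',rect(P[green]),np.median(P[green],0))
    mat=m&(im[...,2]-im[...,0]>55)&(P[...,1]<.07)&(P[...,1]>-.22);print('mat',rect(P[mat]),np.median(P[mat],0))
    # rim
    r=sel(.38,.6,-.5,-.33,.082,.105); c=cv2.fitEllipse((r[:,:2]*1000).astype(np.float32)); print('rim',c,np.median(r,0),rect(r))
    for x0,x1 in [(.36,.42),(.56,.64)]:
        t=sel(x0,x1,-.45,-.35,.185,.22); print('up',np.median(t,0),rect(t))
    o=sel(.3,1.2,-.7,.3,.22,1); print('over',len(o),o.min(0) if len(o) else 0,o.max(0) if len(o) else 0)
    o=sel(.3,1.2,-.7,.3,.12,.9); o=o[(o[:,0]<.6)]; print('over',o[::max(1,len(o)//12)].round(3))
```

```text
top handle (((429.69732666015625, -73.16073608398438), (59.7464599609375, 24.28350067138672), 7.470376968383789), 455, array([429.88180871, -73.66328981])) [ 0.4291904  -0.07384722  0.10849963]
green (((488.3861389160156, -406.5097351074219), (126.44149017333984, 223.7584228515625), 88.84098815917969), 2547, array([ 488.75416138, -406.79714922])) [ 0.47373708 -0.37006557  0.01478473]
mat (((479.20208740234375, -88.74446105957031), (227.13003540039062, 255.39151000976562), 4.157776355743408), 4450, array([479.41394505, -85.54552377])) [ 0.42624867 -0.08171174  0.00689819]
rim ((488.3726501464844, -408.4428405761719), (116.0086669921875, 150.9355010986328), 87.77212524414062) [ 0.49610224 -0.41474773  0.091508  ] (((487.5068664550781, -404.5899658203125), (131.0795135498047, 160.85076904296875), 50.34317398071289), 747, array([ 487.58323886, -408.17807649]))
up [ 0.39998865 -0.40566275  0.19172126] (((399.95709228515625, -406.9083251953125), (18.533479690551758, 37.336700439453125), 87.64007568359375), 238, array([ 400.09215591, -407.2722433 ]))
up [ 0.57917024 -0.4085997   0.19182292]
[... 1499 characters left out ...]
05469), (40.96640396118164, 18.13414764404297), 4.202232837677002), 206, array([ 398.9313717 , -405.26594071]))
up [ 0.57864179 -0.40649395  0.19364667] (((577.5576171875, -409.0162353515625), (16.986963272094727, 35.365169525146484), 83.87275695800781), 137, array([ 577.77193646, -408.96226251]))
over 33167 [ 0.56183719 -0.69994837  0.2200018 ] [0.73614843 0.20657092 0.47238588]
over [[ 0.57  -0.014  0.47 ]
 [ 0.573 -0.067  0.455]
 [ 0.597 -0.149  0.425]
 [ 0.579 -0.07   0.441]
 [ 0.587 -0.127  0.419]
 [ 0.589 -0.13   0.4  ]
 [ 0.598 -0.136  0.375]
 [ 0.584 -0.171  0.346]
 [ 0.591 -0.155  0.322]
 [ 0.586 -0.405  0.157]
 [ 0.41  -0.4    0.192]
 [ 0.403 -0.399  0.161]
 [ 0.383 -0.402  0.124]]
```

Run:
```python
from h import *
for n in ['top','scene']:
    z=np.load(f'pics/{n}0.npz');P=cloud(z['d'],(z['K'],z['R'],z['t'])).reshape(-1,3);P=P[~np.isnan(P[:,2])]
    P=P[(P[:,2]>.13)&(P[:,2]<.7)&(P[:,0]>.1)&(P[:,0]<.9)]
    for y0 in np.arange(-.7,.7,.1):
        Q=P[(P[:,1]>=y0)&(P[:,1]<y0+.1)]
        if len(Q)>20: print(n,round(y0,1),len(Q),Q.min(0).round(2),Q.max(0).round(2))
q=np.array(robot.current_joint_positions());print(q)
R0=np.array(robot.current_eef_rot());print(R0.round(3))
sx=np.array([.129,-.992,0]);sx/=np.linalg.norm(sx);sy=np.cross([0,0,1],sx)
for s in (1,-1):
    x=s*sx;zt=np.array([0,0,-1.]);R=np.stack([x,np.cross(zt,x),zt],1)
    for p in ([.4285,-.0732,.25],[.4285,-.0732,.094]):
        print(s,p,robot.ik(p,R))
    for px in (.475,.487):
      for pitch in (0,15,25,35,45):
        a=np.radians(pitch)
        # pour dir
        d=np.array([0.04,-1,0]);d/=np.linalg.norm(d)
        X=d*np.cos(a)-np.array([0,0,1])*np.sin(a); Z=d*np.sin(a)+np.array([0,0,1])*np.cos(a)
        lip=np.array([px,-.4075,.137]); tcp=lip-.105*X+.027*Z
        Rt=np.stack([s*X,np.cross(-Z,s*X),-Z],1)
        r=robot.ik(tcp,Rt);print(s,pitch,tcp.round(3),None if r is None else np.round(r,2))
```

```text
top -0.7 1333 [ 0.73 -0.7   0.13] [ 0.73 -0.6   0.3 ]
top -0.6 3010 [ 0.73 -0.6   0.13] [ 0.73 -0.5   0.31]
top -0.5 3853 [ 0.38 -0.5   0.13] [ 0.73 -0.4   0.32]
top -0.4 3364 [ 0.38 -0.4   0.13] [ 0.73 -0.3   0.32]
top -0.3 3422 [ 0.7  -0.3   0.13] [ 0.73 -0.2   0.33]
top -0.2 6216 [ 0.58 -0.2   0.13] [ 0.73 -0.1   0.48]
top -0.1 7096 [ 0.55 -0.1   0.13] [ 0.73 -0.    0.51]
top -0.0 5824 [0.54 0.   0.13] [0.73 0.1  0.54]
top 0.1 4503 [0.65 0.1  0.13] [0.73 0.2  0.35]
top 0.2 838 [0.73 0.2  0.13] [0.73 0.29 0.29]
scene -0.7 2175 [ 0.73 -0.7   0.13] [ 0.73 -0.6   0.29]
scene -0.6 2720 [ 0.73 -0.6   0.13] [ 0.74 -0.5   0.31]
scene -0.5 4231 [ 0.38 -0.5   0.13] [ 0.74 -0.4   0.33]
scene -0.4 4263 [ 0.38 -0.4   0.13] [ 0.74 -0.3   0.35]
scene -0.3 4523 [ 0.69 -0.3   0.13] [ 0.74 -0.2   0.37]
scene -0.2 5987 [ 0.58 -0.2   0.13] [ 0.74 -0.1   0.45]
scene -0.1 8220 [ 0.56 -0.1   0.13] [ 0.74 -0.    0.47]
scene -0.0 9220 [0.73 0.   0.13] [0.74 0.1  0.42]
scene 0.1 7969 [0.64 0.1  0.13] [0.74 0.2  0.44]
scene 0.2 621 [0.73 0.2  0.13] [0.74 0.24 0.24]
[-1.3127846   0.62928971  0.03844943  1.51
[... 1317 characters left out ...]
 [ 0.47  0.61  0.07  1.86 -0.07  0.67  2.2 ]
-1 15 [ 0.471 -0.313  0.19 ] [ 0.63  0.67  0.04  1.68 -0.27  0.99  2.44]
-1 25 [ 0.472 -0.324  0.206] [ 0.72  0.73  0.01  1.54 -0.34  1.2   2.52]
-1 35 [ 0.472 -0.337  0.219] [ 0.82  0.81 -0.05  1.4  -0.37  1.41  2.54]
-1 45 [ 0.473 -0.352  0.23 ] [ 0.96  0.92 -0.25  1.25 -0.32  1.58  2.46]
-1 0 [ 0.483 -0.303  0.164] [ 0.47  0.62  0.06  1.83 -0.06  0.69  2.18]
-1 15 [ 0.483 -0.313  0.19 ] [ 0.62  0.68  0.03  1.65 -0.26  1.    2.42]
-1 25 [ 0.484 -0.324  0.206] [ 0.73  0.74 -0.03  1.51 -0.32  1.21  2.48]
-1 35 [ 0.484 -0.337  0.219] [ 0.83  0.83 -0.09  1.37 -0.35  1.41  2.5 ]
-1 45 [ 0.485 -0.352  0.23 ] [ 0.97  0.94 -0.28  1.22 -0.31  1.59  2.43]
```

```bash
cat >> h.py <<'E'
def pose(d,pitch,s=-1):
    d=np.array([d[0],d[1],0.]);d/=np.linalg.norm(d);a=np.radians(pitch);k=np.array([0,0,1.])
    X=d*np.cos(a)-k*np.sin(a);Z=d*np.sin(a)+k*np.cos(a)
    return np.stack([s*X,np.cross(-Z,s*X),-Z],1),X,Z
H=np.array([.4285,-.0732,.094]); SX=[.129,-.992]
GZ=.003
E
python3 - <<'E'
from h import *
R,_,_=pose(SX,0)
robot.movep(H+[0,0,.10],R)
print(robot.current_time(),robot.current_tcp_pos(),robot.current_joint_positions())
shot('wrist','w1')
shot('scene','s1')
E
```

```text
2.675 [ 0.42893863 -0.0725428   0.19404174] [ 0.05689793  0.42083279  0.06304632  2.15336619 -0.04838465  0.56827006
  1.85659422]
```

View pics/w1.png

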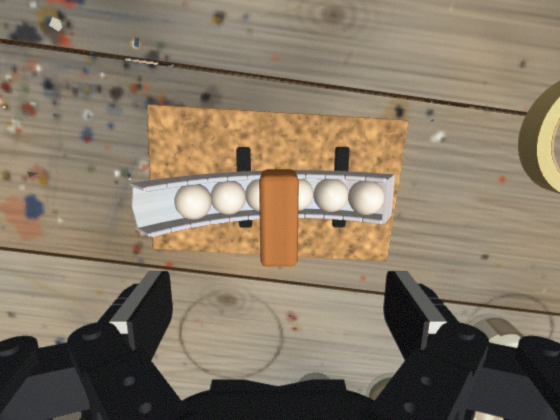

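View pics/s1.png

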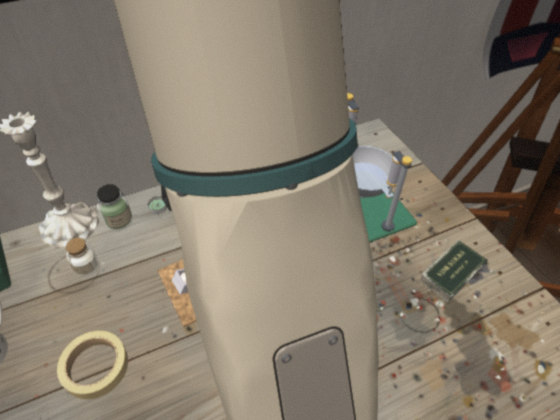

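The wrist view shows the handle (columns 262–297, rows 170–266) centred between the fingers and square to them; all six balls are in place. Descend, grip and lift a little.

Run:
```python
from h import *
R,_,_=pose(SX,0)
robot.servo_line(H+[0,0,GZ],R,speed=.1)
print(robot.current_wrist_force())
robot.gripper_to(.015,60)
print(robot.current_time(),robot.current_tcp_pos(),robot.current_grip_width(),robot.current_wrist_force())
robot.servo_line(H+[0,0,GZ+.03],R,speed=.06); 
print(robot.current_time(),robot.current_tcp_pos(),robot.current_wrist_force(),robot.current_moment())
shot('wrist','w2')
shot('top','t2')
```

```text
[0.86772721 0.4608125  0.08785118]
4.475 [ 0.42855885 -0.0727941   0.09718842] 0.023105856293021927 [-0.24729318  2.37545004  3.62403393]
5.125 [ 0.42835124 -0.07321797  0.1269989 ] [-0.39539048 -0.1281492  -7.61209412] [ 0.01530071  0.04017028 -0.00532087]
```

View pics/w2.png

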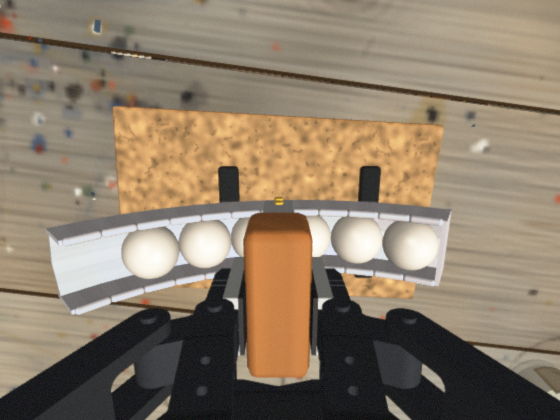

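View pics/t2.png

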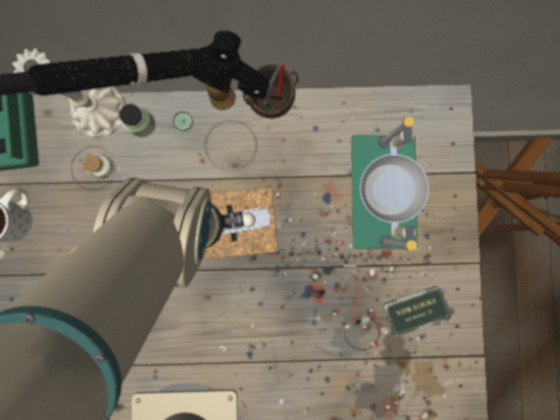

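Handle is held centrally (width 23 mm), all six balls lie in the gutter, scoop clear of the mat. Now carry to the pan and pre-tilt higher up.

```bash
cat >> h.py <<'E'
D=[-.016,-1]; PAN=np.array([.487,-.4075,.092])
def lip_to(h,pitch,speed=.15,d=D,back=0.):
    R,X,Z=pose(d,pitch)
    dd=np.array([d[0],d[1],0.]);dd/=np.linalg.norm(dd)
    lip=PAN+[0,0,h]-dd*back
    robot.servo_line(lip-.105*X+(.027+GZ)*Z,R,speed=speed)
def panz(d,C):
    P=cloud(d,C).reshape(-1,3);P=P[~np.isnan(P[:,2])]
    r=np.hypot(P[:,0]-PAN[0],P[:,1]-PAN[1]);m=(r>55)
    m=(r>.059)&(r<.066)&(P[:,2]>.055)&(P[:,2]<.11)&(P[:,1]<-.425)&(abs(P[:,0]-PAN[0])<.058)
    Q=P[m,2]; return (len(Q),)+((np.percentile(Q,[50,75,90])).round(4).tolist() if len(Q)>5 else ())
E
python3 - <<'E'
from h import *
z=np.load('pics/top0.npz');print(panz(z['d'],(z['K'],z['R'],z['t'])))
z=np.load('pics/scene0.npz');print(panz(z['d'],(z['K'],z['R'],z['t'])))
R,_,_=pose(SX,0)
robot.servo_line(H+[0,0,GZ+.10],R,speed=.15)
lip_to(.11,0,.14)
print(robot.current_time(),robot.current_joint_positions())
lip_to(.11,14,.06)
lip_to(.055,16,.06)
print(robot.current_time(),robot.current_tcp_pos(),robot.current_wrist_force(),robot.current_joint_positions())
for n in ['top','wrist','scene']:
    im,d,C=shot(n,n+'3');print(n,panz(d,C))
E
```

```text
Traceback (most recent call last):
  File "h.py", line 33, in panz
    Q=P[m,2]; return (len(Q),)+((np.percentile(Q,[50,75,90])).round(4).tolist() if len(Q)>5 else ())
                     ~~~~~~~~~^^~~~~~~~~~~~~~~~~~~~~~~~~~~~~~~~~~~~~~~~~~~~~~~~~~~~~~~~~~~~~~~~~~~~~
TypeError: can only concatenate tuple (not "list") to tuple
```

```bash
sed -i 's/return (len(Q),)+((np.percentile(Q,\[50,75,90\])).round(4).tolist() if len(Q)>5 else ())/return [len(Q)]+(np.percentile(Q,[50,75,90]).round(4).tolist() if len(Q)>5 else [])/; s/;m=(r>55)//' h.py
python3 - <<'E'
from h import *
z=np.load('pics/top0.npz');print(panz(z['d'],(z['K'],z['R'],z['t'])))
z=np.load('pics/scene0.npz');print(panz(z['d'],(z['K'],z['R'],z['t'])))
R,_,_=pose(SX,0)
robot.servo_line(H+[0,0,GZ+.10],R,speed=.15)
lip_to(.11,0,.14)
print(robot.current_time(),robot.current_joint_positions())
lip_to(.11,14,.06)
lip_to(.055,16,.06)
print(robot.current_time(),robot.current_tcp_pos(),robot.current_wrist_force(),robot.current_joint_positions())
for n in ['top','wrist','scene']:
    im,d,C=shot(n,n+'3');print(n,panz(d,C))
E
```

```text
[378, 0.0878, 0.0917, 0.0935]
[261, 0.0875, 0.0924, 0.0953]
7.7 [ 0.43204931  0.5424498   0.11059973  1.75680276 -0.07681711  0.84744036
  2.13375452]
9.3083 [ 0.48881628 -0.3149915   0.20518796] [ 0.96696388 -0.09612938 -7.08531716] [ 0.65377617  0.66767312 -0.00513192  1.62259738 -0.25805216  1.0334053
  2.35727454]
top [85, 0.0907, 0.0924, 0.0941]
wrist [1739, 0.086, 0.0899, 0.0913]
scene [0]
```

View pics/top3.png

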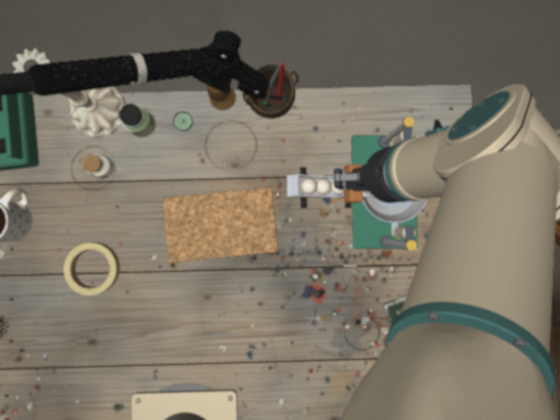

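View pics/wrist3.png

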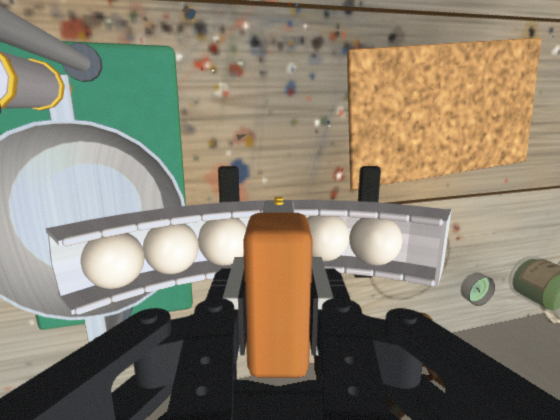

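View pics/scene3.png

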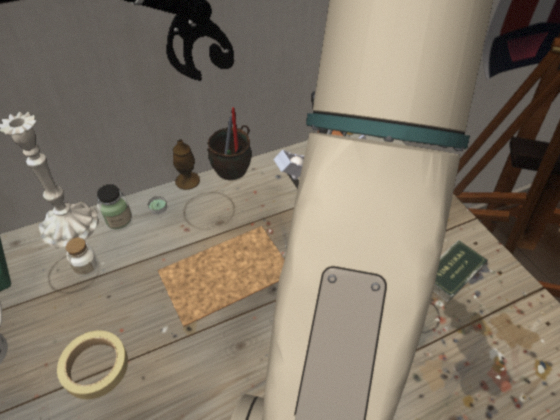

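Run:
```python
from h import *
z=np.load('pics/wrist3.npz');P=cloud(z['d'],(z['K'],z['R'],z['t']))
for p in [(57,240),(62,262),(70,290),(68,302),(56,232),(110,262),(446,245),(182,200),(70,122),(75,215)]: print(p,P[p[1],p[0]].round(4))
Q=P[100:340,0:200].reshape(-1,3);Q=Q[(Q[:,2]>.115)];print(len(Q),np.nanmin(Q,0),np.nanmax(Q,0))
R=P.reshape(-1,3);r=np.hypot(R[:,0]-.487,R[:,1]+.4075);m=(R[:,2]>.08)&(R[:,2]<.1)&(r<.075)&(r>.05)
Q=R[m];
# circle fit to rim top
Q=Q[Q[:,2]>.0885];A=np.c_[2*Q[:,:2],np.ones(len(Q))];s=np.linalg.lstsq(A,(Q[:,:2]**2).sum(1),rcond=None)[0];print(s[:2],np.sqrt(s[2]+s[0]**2+s[1]**2),len(Q))
```

```text
(57, 240) [ 0.4704 -0.3984  0.1639]
(62, 262) [ 0.4879 -0.4042  0.1448]
(70, 290) [ 0.5015 -0.4023  0.1477]
(68, 302) [ 0.5034 -0.4015  0.1559]
(56, 232) [ 0.4701 -0.4014  0.1537]
(110, 262) [ 0.484  -0.3803  0.1613]
(446, 245) [ 0.5801 -0.0528 -0.0008]
(182, 200) [ 0.4765 -0.3465  0.0906]
(70, 122) [ 0.426  -0.4031  0.0913]
(75, 215) [ 0.4918 -0.4204  0.0484]
15150 [ 0.41451934 -0.41015385  0.12195585] [ 0.50614577 -0.3378217   0.24644407]
[ 0.48722318 -0.40817521] 0.06368840085962507 2824
```

```bash
cat >> h.py <<'E'
def rim(d,C):
    P=cloud(d,C).reshape(-1,3);P=P[~np.isnan(P[:,2])]
    r=np.hypot(P[:,0]-.487,P[:,1]+.408);m=(r>.0615)&(r<.0655)&(P[:,2]>.055)&(P[:,2]<.105)&(P[:,0]<.475)
    Q=P[m,2]; return len(Q),(np.percentile(Q,[60,80]).round(4) if len(Q)>5 else None)
E
python3 - <<'E'
from h import *
z=np.load('pics/wrist3.npz');print(rim(z['d'],(z['K'],z['R'],z['t'])))
lip_to(.047,19,.05)
robot.dwell(.3)
f0=np.mean([robot.current_wrist_force()[2] for _ in range(3)])
for a in np.arange(20,34,1.):
    lip_to(.047,a,.02); robot.dwell(.35)
    f=robot.current_wrist_force()[2]
    im,d,C=shot('wrist','p%d'%a); print(a,round(robot.current_time(),2),round(f,2),rim(d,C))
    if f-f0>.4: break
E
```

```text
(689, array([0.0916, 0.092 ]))
20.0 10.66 -6.32 (701, array([0.0916, 0.0921]))
```

Run:
```python
from h import *
F=[]
for _ in range(6): robot.dwell(.05);F.append(round(robot.current_wrist_force()[2],2))
print(F)
r0=.0921
for a in np.arange(21,34,1.):
    lip_to(.047,a,.02); robot.dwell(.3)
    f=robot.current_wrist_force()[2]
    im,d,C=shot('wrist','p%d'%a); r=rim(d,C);print(a,round(robot.current_time(),2),round(f,2),r)
    if r[1][1]<r0-.003: break
```

```text
[np.float64(-6.68), np.float64(-6.65), np.float64(-7.08), np.float64(-7.18), np.float64(-6.88), np.float64(-7.78)]
21.0 11.56 -6.97 (697, array([0.0916, 0.0921]))
22.0 12.16 -7.05 (680, array([0.0917, 0.0921]))
23.0 12.76 -7.24 (682, array([0.0916, 0.0921]))
24.0 13.36 -7.13 (681, array([0.0916, 0.092 ]))
25.0 13.96 -6.23 (638, array([0.086 , 0.0865]))
```

Run:
```python
from h import *
robot.dwell(.3)
im,d,C=shot('wrist','q1'); r=rim(d,C);print(robot.current_time(),r)
```

```text
14.3083 (623, array([0.0836, 0.084 ]))
```

View pics/q1.png

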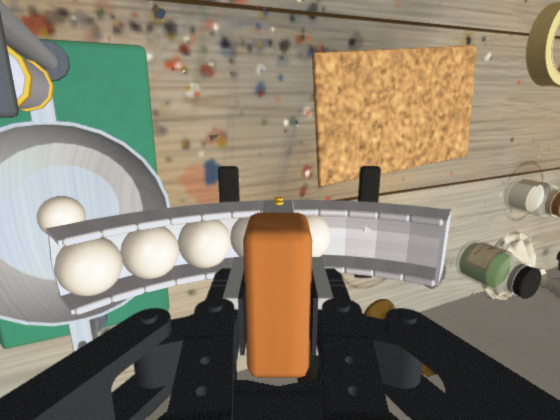

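One ball is in the pan at (60, 215); five remain in the scoop and the pan is down about 8 mm. Continue in 1° steps.

```bash
cat > step.py <<'E'
from h import *
import sys
a0=float(sys.argv[1]);r0=float(sys.argv[2]);amax=float(sys.argv[3])
for a in np.arange(a0,amax+.1,1.):
    lip_to(.047,a,.02); robot.dwell(.4)
    im,d,C=shot('wrist','s%d'%a); r=rim(d,C);print(a,round(robot.current_time(),2),r)
    if r[1][1]<r0-.002: break
robot.dwell(.4)
im,d,C=shot('wrist','s%dx'%a); r=rim(d,C);print(a,round(robot.current_time(),2),r)
E
python3 step.py 26 .084 34
```

```text
26.0 15.01 (622, array([0.0827, 0.0832]))
27.0 15.71 (618, array([0.0828, 0.0832]))
28.0 16.41 (608, array([0.0827, 0.0832]))
29.0 17.11 (605, array([0.0828, 0.0832]))
30.0 17.81 (545, array([0.0746, 0.075 ]))
30.0 18.26 (547, array([0.0742, 0.0747]))
```

```bash
python3 step.py 31 .0747 39
```

```text
31.0 18.96 (519, array([0.0742, 0.0747]))
32.0 19.66 (513, array([0.0741, 0.0746]))
33.0 20.36 (498, array([0.0741, 0.0746]))
34.0 21.06 (486, array([0.0742, 0.0746]))
35.0 21.76 (454, array([0.0696, 0.07  ]))
35.0 22.21 (459, array([0.0696, 0.0701]))
```

Pan rim has sunk 22.0 mm: on its stop. Tip back and rise.

Run:
```python
from h import *
lip_to(.055,16,.06)
lip_to(.11,14,.06)
lip_to(.11,0,.06)
robot.dwell(.2)
im,d,C=shot('wrist','u1');print(robot.current_time(),rim(d,C))
```

```text
24.725 (459, array([0.0696, 0.0701]))
```

View pics/u1.png

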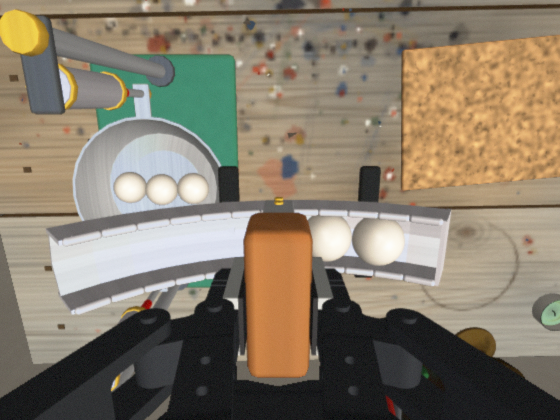

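Three balls in the pan (130–193, 188), the rest still in the scoop behind the handle. Back to the mat, same place as found.

Run:
```python
from h import *
R,_,_=pose(SX,0)
robot.servo_line(H+[0,0,GZ+.10],R,speed=.14)
robot.servo_line(H+[0,0,GZ+.02],R,speed=.1)
robot.servo_line(H+[0,0,GZ+.003],R,speed=.03)
robot.dwell(.2);print(robot.current_time(),robot.current_tcp_pos(),robot.current_wrist_force())
for dz in (.002,.001,0,-.0005):
    robot.servo_line(H+[0,0,GZ+dz],R,speed=.01);robot.dwell(.1);f=robot.current_wrist_force()[2];print(dz,f)
    if f>-2.5: break
robot.gripper_to(.04)
robot.gripper_to(.085)
robot.dwell(.2)
print(robot.current_time(),robot.current_wrist_force())
robot.servo_line(H+[0,0,.10],R,speed=.12);robot.dwell(.2)
im,d,C=shot('wrist','v1');print(robot.current_time(),rim(d,C))
P=cloud(d,C).reshape(-1,3);h=P[(P[:,2]>.098)&(P[:,2]<.13)&(abs(P[:,0]-.43)<.06)&(abs(P[:,1]+.073)<.06)];print(np.median(h,0),cv2.minAreaRect((h[:,:2]*1000).astype(np.float32)),h[:,2].min(),np.percentile(h[:,2],[10,50,90]))
```

```text
28.45 [ 0.42863051 -0.07322541  0.10015216] [ 0.02767052 -0.33096738 -4.2355337 ]
0.002 -4.604790131983092
0.001 -4.46119034090519
0 2.4492374179377503
30.525 [-0.22002309 -0.19174442  0.80253586]
31.7333 (0, None)
[ 0.42518933 -0.07339065  0.10721441] ((427.6693420410156, -73.13488006591797), (58.985626220703125, 24.035898208618164), 7.483279228210449) 0.09802008853982305 [0.10545851 0.10721441 0.10814693]
```

View pics/v1.png

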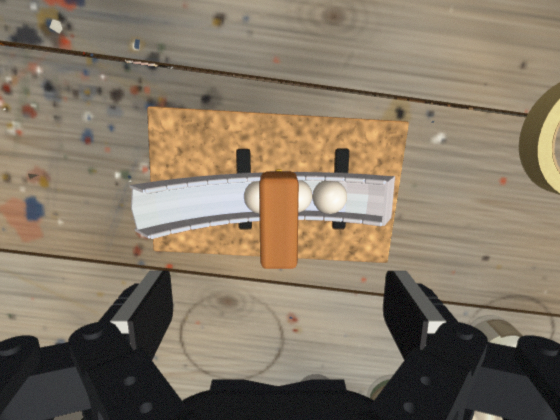

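Scoop stands exactly as at the start, level on its mat, with three balls (255, 300, 330; row 197). Final check of the pan after moving up, then hand in.

Run:
```python
from h import *
R,_,_=pose(SX,0)
robot.servo_line(H+[0,0,.15],R,speed=.15);robot.dwell(.3)
im,d,C=shot('top','z1');print(panz(d,C),np.abs(robot.current_qd()).max())
cv2.imwrite('pics/z2.png',cv2.resize(im[110:270,150:450],None,fx=2.6,fy=2.6))
```

```text
[337, 0.0666, 0.0702, 0.0715] 0.0052328121296322016
```

View pics/z2.png

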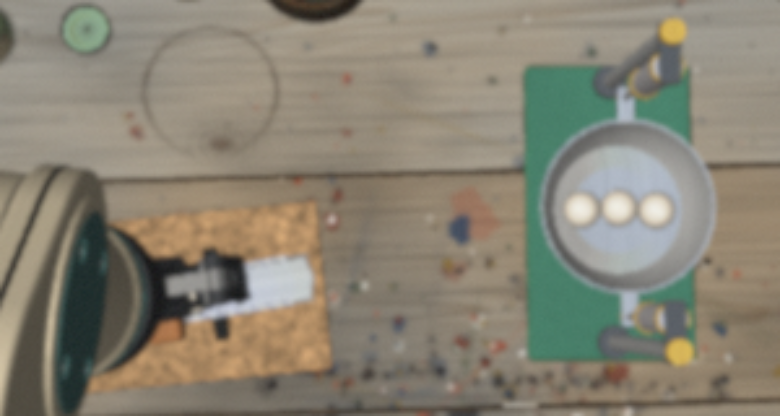

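The pan is down (its rim reads 0.070 m) with three balls in it at (580–657, 208), and the scoop is on its mat.

Run:
```python
from h import *
print(robot.hand_in(),robot.current_time())
```

```text
the job is handed in; nothing more can be done
the job is handed in; nothing more can be done
```

The job is handed in: three balls are in the scale pan, the pan is on its stop, and three balls stayed in the scoop. I poured by tipping in 1° steps; the balls left at about 25°, 30° and 35°. I then tipped back and stood the scoop on its mat where I found it.

- **Pan:** the rim sank in steps to 8.9, 17.4 and then 22.0 mm. It still read 22 mm after the scoop was level again, and the top camera showed it at 0.070 m just before hand-in.
- **Balls:** the pictures show three in the pan and three in the scoop, so none was lost.
- **Scoop:** it is released, and its handle measures within about 2 mm and 0.1° of the starting position. I judged it level from the handle height (0.107 m) and the picture; I did not measure the tilt itself.
- **Time and contact:** about 33 s of the 64 s were used. The scoop and arm stayed clear of the scale as far as the pictures and force readings show, but I had no direct reading of contact with the scale.

No check failed or disagreed. One wrist-force jump at 20° looked like a ball leaving, but the pan had not moved, so I treated it as noise and went by the pan from then on.

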